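# Hook the shower basket out from under the glass shelf

### The job

The green shower basket with the pumice stone in it has slid back under the frosted glass shelf and covers the drain. Take the drain hook from its stand, reach in under the shelf with it, hook it over the basket's near rim and draw the basket gently along the floor until all of it stands in front of the shelf, moving the basket with the hook only; then hang the hook back upright in the fork of its stand and let go. Keep the basket level on the floor with the stone in it, do not knock the glass shelf, and leave everything else where it is.

Things in the scene. Friction and masses are not known exactly. Their poses are not given: they have to be found in the camera images.
- shelf: fixed frosted glass shelf, 420 (y) x 130 (x) x 10 mm, underside 205 mm above the floor. Origin on the floor under its middle; x to its back, z up; front edge (robot side) at x = -65 mm. Two posts 16 mm thick, 257 mm high at x = 45, y = -190 and 190 mm, a thin rail between them 238 mm high. Flush steel drain grate, 75 x 330 mm, in the floor centred at x = 15 mm. Place and yaw vary
- stand_fork (a point): middle of the open fork of the fixed steel tool stand, on top of its two level prongs, 205 mm high. Axes: x from the fork's open mouth to its closed back, z up. Gap between prongs 21 mm; prongs 8 mm thick, 10 mm wide, from x = -30 (open ends) to 30 mm (back bar); post 14 mm thick, 217 mm high at x = 44 mm; round foot 110 mm wide. Stands left or right, place and yaw vary
- hook_grip (a point): centre of the handle of the loose drain hook (160 g). Hook axes: z along the rod to the handle end (up when hanging); the bent tip is towards -x. Black handle 28 (x) x 16 (y) x 72 mm (z), orange band near its end; steel collar 36 mm across under it; then a rod 9 mm thick. At the start it hangs by its collar on the fork, rod between the prongs, tip towards the fork's open side (within 0.15 rad)
- hook_collar (a point): point of the hook on the rod axis at the underside of its collar, 41 mm below the handle centre; it lies on point stand_fork when the hook hangs in place
- hook_bend (a point): point on the rod's axis 150 mm below the collar's underside, where the rod bends 45 degrees towards the hook's -x; the bent end is 35 mm long
- hook_tip (a point): centre of the orange ball at the hook's tip, 24.7 mm to -x and 24.7 mm below the bend in hook axes
- basket: loose green plastic basket, about 200 g, outside 96 (x) x 156 (y) x 60 mm high. Origin on the floor under its centre, z up, -x towards the robot. Inside 81 x 141 mm, inner floor 8 mm up; round rim 8 mm thick, its centre line 44 mm (x) and 74 mm (y) from the middle, 56 mm high. Starts with the middle of its near rim 33 to 46 mm behind the shelf's front edge. The gripper must not touch it
- basket_near_rim (a point): top of the middle of the basket's near rim (x = -44, y = 0, z = 60 mm in the basket). Pulling the basket takes 1 to 3 N; it tips if the hook is raised or turned steeper while pulling. To unhook, ease the tip forward some 10 mm, then lift
- basket_far_left (a point): outermost far corner of the basket at its +y end, half-way up
- basket_far_right (a point): outermost far corner of the basket at its -y end, half-way up
- pumice_center (a point): centre of the loose black pumice stone, 45 (x) by 85 (y) by 32 mm high, about 70 g, lying in the far part of the basket; some 28 to 34 mm stay free between it and the near wall
- shampoo_mid (a point): centre of the closed white shampoo bottle standing on the shelf, 60 mm across, 180 mm high; leave alone
- tumbler_mid (a point): centre of the white ceramic tumbler standing on the shelf, 76 mm across, 95 mm high; leave alone
- comb_mid (a point): centre of the clear acrylic comb lying on the shelf, 170 mm (y) by 40 mm by 5 mm; leave alone
- conditioner_mid (a point): centre of the blue conditioner bottle standing on the floor on the side opposite the stand, 62 mm across, 165 mm high; leave alone
- soapdish_mid (a point): centre of the blue ceramic soap dish on the floor, 110 mm across, 28 mm high; leave alone
- nailbrush_mid (a point): centre of the wooden nail brush on the floor, 90 by 42 by 30 mm; leave alone
Mind the look-alikes: they are no part of the job. Of the things that look like the part that bears stand_fork, take the one that is farthest to the robot's right at the start.

How it is judged (in metres and radians):
On the way, in this order (a step that is already met when the one before it is completed fails the run):
1. the hook is taken out of the stand's fork (distance between hook_collar and stand_fork above 0.06 m), for 0.2 s.
2. the hook's tip is down inside the basket, behind its near rim, and the basket is still under the shelf (x of hook_tip in the frame of basket between -0.046 and 0.03 m and y of hook_tip in the frame of basket between -0.07 and 0.07 m and z of hook_tip in the frame of basket below 0.055 m and x of basket in the frame of shelf above -0.06 m), for 0.1 s.
3. the whole basket has been drawn out in front of the shelf's front edge (x of each of basket_far_left, basket_far_right in the frame of shelf below -0.065 m), for 0.1 s.
At the end, for the whole second after the job is handed in: whole basket in front of the shelf's front edge, on the floor (within 5 mm, level within 0.06 rad), at rest, stone in it; hook hanging in its stand, collar within 25 mm of the fork's middle, upright within 0.2 rad, at rest and released (all of step 3 and angle between basket's own z axis and vertical below 0.06 rad and height (world z) of basket below 0.005 m and linear speed of basket below 0.01 m/s and z of pumice_center in the frame of basket between 0 and 0.06 m and x of pumice_center in the frame of basket between -0.045 and 0.045 m and y of pumice_center in the frame of basket between -0.075 and 0.075 m and distance between hook_collar and stand_fork below 0.025 m and angle between hook_grip's own z axis and vertical below 0.2 rad and linear speed of hook below 0.05 m/s); the robot touches nothing.
It fails at once if the robot itself touches the basket (more than 1 N) (contact force between any of the fingers, the arm and basket above 1 N).
It fails at once if the glass shelf is knocked by the hook or the robot (more than 6 N) (contact force between any of hook, the fingers, the arm and shelf above 6 N).
It fails at once if the basket is jerked along (faster than 0.3 m/s) (linear speed of basket above 0.3 m/s).
It fails at once if the basket is tipped more than 0.3 rad or lifted more than 25 mm off the floor (angle between basket's own z axis and vertical above 0.3 rad or height (world z) of basket above 0.025 m).
It fails at once if a bystander is moved more than 20 mm (distance of any of shampoo_mid, tumbler_mid, comb_mid, conditioner_mid, soapdish_mid, nailbrush_mid from where it was at the start of the episode above 0.02 m).
It also fails if it takes over 61 s, if anything falls off the work surface, if the arm or the gripper's body presses on something with over 40 N, if the wrist force passes 120 N, or if a joint passes its speed limit or range.

### The arm

A 6-joint arm with a two-finger parallel gripper is mounted at the origin on the work surface. World frame = base frame: x ahead of the robot, y to its left, z up, the work surface at z = 0. Lengths are in mm, angles in degrees, forces in N, time in s.
With the tool pointing down it reaches from about 350 to 850 mm from the base axis. Payload 8.1 kg.
Tool frame: the origin (TCP) lies at the very end of the fingers, on their centre line; the grasp point (between the pads) lies 19 mm behind it; z points along the fingers, y is the line along which they close (so a half turn about z gives the same grasp; the last joint's range is limited). The gripper opens to 85 mm and grips with 20 to 120 N. Pads are 22 mm wide; open, the fingers measure 114 mm over their backs; the gripper's body (76 mm by 85 mm) begins 54 mm behind the grasp point. The pads swing forward as they close: fully open they stand 13 mm farther back than shut.
Start: joints at [64.492, 7.471, 85.268, -0, 87.261, -4.893], TCP at [211.231, 561.593, 231.292] pointing down, gripper open.
Joint ranges: [-169.43, 169.43], [-51.17, 129.36], [1.28, 143.12], [-76.62, 256.62], [0, 156.53], [-152.29, 152.29]. Speed limits (degrees/s): [136.94, 136.94, 159.86, 180, 180, 180].

### API

Orientations are given as [roll, pitch, yaw] about the fixed x, y, z axes, in that order (R = Rz(yaw) Ry(pitch) Rx(roll)).
In Python, from bench import sense, eyes, job, models gives the robot as it stands. The module is installed in compiled form; this text tells all that it offers.
- The arm moves only by the tool apply_moves, never from a script. Its argument "rows" is a list of rows, each a list of 6 numbers: the shift along the tool's x, y, z in mm, then the turn, a rotation vector about the tool's x, y, z in rad. In form: [[dx, dy, dz, rx, ry, rz], ...]. A call has exactly 5 rows; each row shifts and turns the commanded pose from where the row before left it, along the tool's axes as they then stand; what a row does not reach is not made up. A row lasts 1/8 s, in which the tool goes at most 62.5 mm and 10.7 degrees, less where a joint would pass 70% of its speed; a pose out of reach is approached as far as the arm can. A call is refused whole if a number of a shift passes 62.5 or a number of a turn 0.188, either way. A call with a gripper value outside its range is refused whole. "fingers" is the finger opening in mm, from 0 to 85.4, set as the call begins (left out, the last holds). The fingers move at their own pace and stop on an object; "grip_force" is the grip in N (left out, the last holds). Time passes only in rows, so rows that do not move let the fingers close, or fill a call up. It gives the time, the measured TCP pose, the force, the opening and the grip force at its end, in the units of the state.
- sense(): the state, without advancing time (a new reading comes with each control period).
- eyes.snapshot(name): name is "scene" or "top" or "wrist"; returns (picture, depth): 384x512x3 uint8, red, green, blue; 384x512 float32, mm along the optical axis (not along the pixel's ray), 0 where there is no reading.
- eyes.get_calibration(name): a dict with "intrinsics" (3x3 intrinsics, pixels), "D" ([k1, k2, p1, p2, k3] as OpenCV has them; the pictures are not rectified), "R" (3x3) and "t" (3): a world point X has camera coordinates R X + t; the wrist camera has in their place "mount" (4x4, takes a point from camera to tool coordinates, whose origin is the TCP and whose axes are the flange's). Camera axes: x right, y down, z forward; pixel columns grow to the right and rows downward; lengths in mm; the calibration is good to about 2 mm. A picture is of the moment at which its call begins: read the wrist's pose just before it. get_calibration takes no time and is no camera call.
- job.hand_in(): hands the job in; it is judged then, once.
Trained networks look in the newest picture that a camera, given by its name, has taken for a name from the list of things; names that differ only in an ending like _2 or _b are one class to them, and where a whole thing is asked for, a point or a joint stands for the part that bears it (a point fixed in the world has none). Each returns a list of dicts, best first, with "confidence" (0 to 1); they miss things now and then, are a little off and sometimes report something else, mostly with a low value. They report only what shows in the picture. A call takes as long as a camera call. They do not tell look-alikes from the thing itself.
- models.boxes_of(name, camera): "xyz" ([x, y, z] in mm, in world coordinates, good to about 4 mm: the middle of the surface that is visible of it).
- models.cut_out(name, camera): "pixels" (384x512 bool, what is visible of it).
- models.place_of(name, camera): "xyz" ([x, y, z] in mm, in world coordinates, good to about 4 mm: a listed point, or the origin of a listed thing).
The state is a dict: "time": time; "joint_pos": joint angles; "qd": joint speeds; "joint_efforts": joint torques, N m; "tool_pos": TCP position; "tcp_rot": TCP orientation; "ft_force": force on the tool from outside, world axes, zero at the start; "wrist_torque": the same for the moment, N m; "finger_gap": finger opening in mm; "grip_force": force on a finger pad.
Only numpy, scipy, OpenCV 4.12 (cv2) and the standard library are available. Lean on these libraries where they do the work, as an engineer would, in place of code of your own. Each camera call takes 0.05 s, during which the arm holds its last target. There are 200 camera calls.

## Working session

There is one attempt and no reset: what is moved stays moved. The work goes in short steps, Python scripts to look and compute and a tool call to move; the robot and the scene stay as the last step left them, time stands still between calls to the robot, and variables do not carry over. Pictures are saved under pics/ and viewed, at most 10 in all, crops included, and the job is handed in when it is done.

Besides the shell and the picture viewer there is one more tool, called after "Call:" as a command line: name --pt "numbers of a row" for each row, then --argument value for the rest. apply_moves: Moves the arm, as the interface text tells. Its arguments: {"type":"object","properties":{"rows":{"type":"array"},"fingers":{"type":"number"},"grip_force":{"type":"number"}},"required":["rows"]}

```bash
mkdir -p pics
cat > h.py <<'E'
import numpy as np, cv2
from scipy.spatial.transform import Rotation as Ro
from bench import sense, eyes, job, models
def world(cam,depth,mask,T=None):
    c=eyes.get_calibration(cam);K=np.array(c["intrinsics"]);D=np.array(c["D"])
    v,u=np.nonzero(mask&(depth>0));z=depth[v,u]
    p=cv2.undistortPoints(np.stack([u,v],1).astype(float)[:,None],K,D)[:,0]
    P=np.c_[p*z[:,None],z]
    if "R" in c: return (P-np.array(c["t"]))@np.array(c["R"])
    M=np.array(c["mount"]); return P@M[:3,:3].T+M[:3,3]
E
python3 - <<'E'
from h import *
s=sense();print(s)
for cam in("scene","top"):
    p,d=eyes.snapshot(cam);cv2.imwrite(f"pics/{cam}0.png",p[:,:,::-1]);np.save(f"{cam}0.npy",d)
    for n in["shelf","stand_fork","hook_grip","hook_collar","hook_tip","basket","basket_near_rim","basket_far_left","basket_far_right","conditioner_mid","soapdish_mid","nailbrush_mid"]:
        print(cam,n,[(np.round(r["xyz"]).tolist(),round(r["confidence"],2)) for r in models.place_of(n,cam)])
    c=eyes.get_calibration(cam);print(np.round(-np.array(c["R"]).T@np.array(c["t"])))
E
```

```text
{'time': 0.0, 'joint_pos': array([ 6.44933611e+01,  7.51560144e+00,  8.53287260e+01,  2.67099788e-03,
        8.72597719e+01, -4.89455362e+00]), 'qd': array([-0.01662845,  0.09361931, -0.02555965, -0.09241762, -0.02796236,
       -0.00150874]), 'joint_efforts': array([ 3.02350876e-03, -5.69414341e+01, -5.00545835e+01,  2.69063403e-04,
        1.44531287e-02, -5.25624625e-05]), 'tool_pos': array([210.97107419, 561.11716654, 230.24457026]), 'tcp_rot': array([-1.79896508e+02, -1.15399599e-02,  1.59387774e+02]), 'ft_force': array([ 0.32065308, -0.47737833,  0.41804197]), 'wrist_torque': array([-0.0615828 , -0.01744444, -0.06640891]), 'grip_force': 0.0, 'finger_gap': 85.24311370065753}
scene shelf [([437.0, 349.0, 82.0], 0.64)]
scene stand_fork [([283.0, -218.0, 204.0], 0.89), ([446.0, 164.0, 206.0], 0.8), ([477.0, -299.0, 204.0], 0.73), ([387.0, 27.0, 208.0], 0.61)]
scene hook_grip [([472.0, -296.0, 244.0], 0.74)]
scene hook_collar [([473.0, -299.0, 204.0], 0.61)]
scene hook_tip [([453.0, -294.0, 28.0], 0.6), ([696.0, -91.0, 28.0], 0.42)]
scene basket [([685.0, -70.0, 3.0], 0.56), ([728.
[... 416 characters left out ...]
 [([383.0, 21.0, 202.0], 0.78), ([442.0, 172.0, 204.0], 0.67), ([477.0, -303.0, 208.0], 0.55), ([283.0, -219.0, 205.0], 0.55)]
top hook_grip [([438.0, 344.0, 84.0], 0.75), ([478.0, -296.0, 248.0], 0.67)]
top hook_collar [([471.0, -300.0, 204.0], 0.62), ([476.0, -300.0, 206.0], 0.45)]
top hook_tip [([450.0, -291.0, 34.0], 0.56), ([626.0, 382.0, 17.0], 0.18)]
top basket [([682.0, -67.0, -4.0], 0.71)]
top basket_near_rim [([635.0, -68.0, 56.0], 0.74)]
top basket_far_left []
top basket_far_right []
top conditioner_mid [([439.0, 344.0, 83.0], 0.57), ([474.0, -303.0, 206.0], 0.36)]
top soapdish_mid [([629.0, 378.0, 16.0], 0.95)]
top nailbrush_mid [([646.0, -386.0, 12.0], 0.69)]
[ 298.    0. 1332.]
```

View pics/scene0.png

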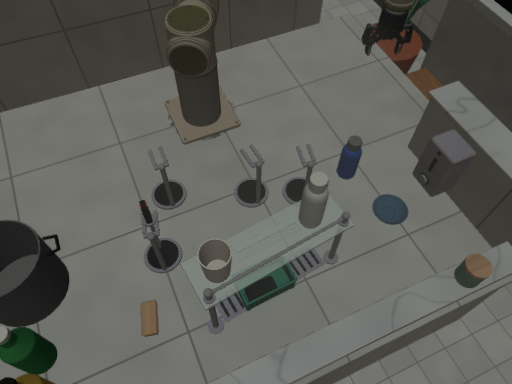

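View pics/top0.png

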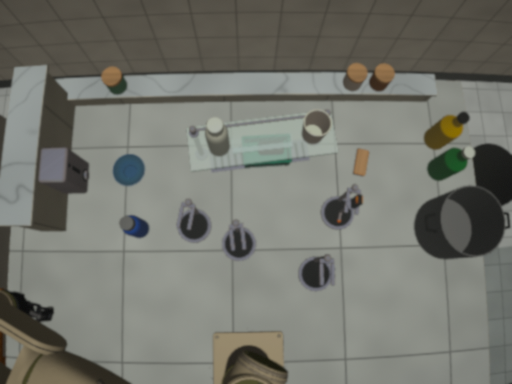

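The pictures show the hook with its black handle on the right-hand stand (scene ~(148,212), top ~(350,200)). The basket is under the shelf (scene ~(268,287), top ~(265,158)). The three other stands are empty. Next I'll work out the yaws from depth.

```bash
cat > m.py <<'E'
from h import *
Q={}
for cam in("scene","top"):
    d=np.load(f"{cam}0.npy");P=world(cam,d,d>0);p=cv2.imread(f"pics/{cam}0.png")[:,:,::-1];Cc=p[d>0].astype(int)
    near=np.hypot(P[:,0]-477,P[:,1]+300)<100
    A=P[near]
    for lo,hi in((-5,5),(190,212),(212,225),(225,300)):
        a=A[(A[:,2]>lo)&(A[:,2]<hi)]
        print(cam,lo,hi,len(a),np.round(a.mean(0)) if len(a) else"")
        if lo>=190 and len(a)<160: print(np.round(a[np.lexsort(a.T[:1])]).astype(int).tolist())
    g=(Cc[:,1]>Cc[:,0]+18)&(Cc[:,1]>Cc[:,2]+5)&(P[:,0]>600)&(P[:,0]<760)&(abs(P[:,1]+70)<120)&(P[:,2]<75)
    b=P[g];print("green",len(b),b.min(0) if len(b) else'',b.max(0) if len(b) else'')
    top=b[(b[:,2]>48)]
    if len(top)>10:
        r=cv2.minAreaRect(top[:,:2].astype(np.float32));print("rim rect",r,len(top))
    sh=P[(P[:,2]>208)&(P[:,2]<222)&(abs(P[:,0]-665)<130)&(abs(P[:,1]+50)<260)]
    print("shelf",len(sh),cv2.minAreaRect(sh[:,:2].astype(np.float32)) if len(sh)>10 else'')
    po=P[(P[:,2]>245)&(P[:,2]<262)&(P[:,0]>640)&(P[:,0]<800)]
    for sg in(-1,1):
        q=po[sg*(po[:,1]+50)>150]; print("post",sg,len(q),np.round(np.median(q,0)) if len(q) else'')
E
python3 m.py
```

```text
scene -5 5 1961 [ 484. -308.    0.]
scene 190 212 260 [ 494. -300.  206.]
scene 212 225 63 [ 506. -302.  216.]
[[471, -285, 213], [471, -311, 212], [476, -290, 219], [477, -312, 212], [477, -284, 212], [478, -290, 212], [479, -308, 213], [482, -309, 212], [482, -288, 213], [483, -290, 216], [484, -284, 212], [486, -287, 212], [486, -306, 217], [487, -304, 217], [487, -305, 213], [487, -291, 219], [488, -305, 225], [489, -300, 213], [489, -299, 222], [489, -293, 213], [489, -296, 220], [489, -303, 215], [490, -292, 218], [490, -302, 220], [490, -295, 215], [490, -291, 212], [490, -297, 217], [491, -294, 221], [491, -299, 220], [492, -307, 212], [514, -305, 213], [519, -304, 215], [519, -306, 217], [520, -300, 212], [520, -311, 217], [521, -307, 215], [521, -312, 214], [522, -309, 218], [522, -302, 218], [523, -305, 217], [523, -298, 212], [524, -313, 214], [524, -300, 215], [525, -310, 218], [525, -308, 217], [525, -303, 218], [526, -314, 213], [526, -301, 214], [526, -299, 212], [527, -306, 219], [527, -311, 218], [528, -303, 218], [528, -309, 218], [528, -304, 215], [528, -306, 216]
[... 6048 characters left out ...]
9], [483, -290, 245], [483, -291, 274], [484, -302, 284], [484, -299, 283], [484, -294, 283], [484, -291, 283], [484, -297, 282], [484, -291, 252], [484, -290, 266], [485, -290, 234], [486, -292, 270], [487, -292, 238], [487, -295, 281], [487, -298, 280], [487, -292, 280], [487, -301, 279], [487, -292, 249]]
green 131 [ 630.2746487  -154.17290449    0.83831631] [ 6.59500728e+02 -5.57433422e-01  6.39042738e+01]
rim rect ((636.1654663085938, -74.02860260009766), (8.132243156433105, 147.23159790039062), 1.847015142440796) 72
shelf 4741 ((660.1016235351562, -49.65138244628906), (132.35235595703125, 420.6062316894531), 6.684415340423584)
post -1 70 [ 700. -221.  254.]
post 1 1879 [717. 634. 255.]
```

```bash
cat > plan.py <<'E'
from h import *
import json,sys,os
def pose(xyz,rpy): return np.array(xyz,float),Ro.from_euler("xyz",rpy,degrees=True)
def load():
    c=json.load(open("cmd.json"));return np.array(c["p"]),Ro.from_quat(c["q"])
def save(p,r): json.dump({"p":list(p),"q":list(r.as_quat())},open("cmd.json","w"))
def plan(wps,dec=1):
    """wps: (xyz, rotation, rows); prints calls of 5 rows, stores the pose commanded at the end"""
    p,r=load();rows=[]
    for xyz,R,n in wps:
        xyz=np.array(xyz,float)
        for k in range(n):
            f=1/(n-k)
            t=np.round(r.inv().apply((xyz-p)*f),dec);w=np.round((r.inv()*R).as_rotvec()*f,3)
            assert abs(t).max()<=62.5 and abs(w).max()<=.187,(t,w)
            p=p+r.apply(t);r=r*Ro.from_rotvec(w);rows.append([float(v) for v in np.r_[t,w]+0.])
    while len(rows)%5: rows.append([0]*6)
    for i in range(0,len(rows),5): print(json.dumps(rows[i:i+5]))
    save(p,r);print("end",p.round(1),r.as_euler("xyz",degrees=True).round(1))
def yaw(a,tilt=0):  # tool down, y axis along hook x (world yaw a-90); tilt swings the hook's handle to the robot
    ax=Ro.from_euler("z",a-90,degrees=True).apply([0,1,0])
    return Ro.from_rotvec(-np.deg2rad(tilt)*ax)*Ro.from_euler("xyz",[180,0,a],degrees=True)
E
python3 - <<'E'
from plan import *
save(*pose([211.231,561.593,231.292],[-180,0,159.385]))
plan([([350,350,330],yaw(140),5),([450,20,335],yaw(100),7),([475.5,-298,330],yaw(86.5),6),([475.5,-298,300],yaw(86.5),2)])
t=yaw(86.5,40);print(t.apply([0,0,1]))
E
```

```text
[[-40.9, -29.8, -19.7, 0.0, 0.0, 0.068], [-42.8, -27.0, -19.8, 0.0, 0.0, 0.068], [-44.5, -24.0, -19.7, 0.0, 0.0, 0.067], [-46.1, -21.0, -19.8, 0.0, 0.0, 0.068], [-47.4, -17.8, -19.7, 0.0, 0.0, 0.067]]
[[-41.2, -27.0, -0.7, 0.0, 0.0, 0.1], [-43.7, -22.7, -0.7, 0.0, 0.0, 0.1], [-45.8, -18.2, -0.7, 0.0, 0.0, 0.1], [-47.4, -13.6, -0.7, 0.0, 0.0, 0.1], [-48.5, -8.7, -0.7, 0.0, 0.0, 0.099]]
[[-49.1, -3.9, -0.8, 0.0, 0.0, 0.1], [-49.2, 0.9, -0.7, 0.0, 0.0, 0.099], [-52.9, -5.0, 0.8, 0.0, 0.0, 0.039], [-53.1, -3.0, 0.8, 0.0, 0.0, 0.039], [-53.2, -0.9, 0.8, 0.0, 0.0, 0.04]]
[[-53.1, 1.2, 0.9, 0.0, 0.0, 0.039], [-53.1, 3.3, 0.8, 0.0, 0.0, 0.04], [-52.9, 5.5, 0.9, 0.0, 0.0, 0.039], [0.0, 0.0, 15.0, 0.0, 0.0, 0.0], [0.0, 0.0, 15.0, 0.0, 0.0, 0.0]]
end [ 475.5 -298.   300. ] [-180.     0.    86.5]
[ 0.64158868 -0.03924124 -0.76604444]
```

Call:
apply_moves --pt "-40.9 -29.8 -19.7 0 0 0.068" --pt "-42.8 -27.0 -19.8 0 0 0.068" --pt "-44.5 -24.0 -19.7 0 0 0.067" --pt "-46.1 -21.0 -19.8 0 0 0.068" --pt "-47.4 -17.8 -19.7 0 0 0.067" --fingers 85

```text
time: 1.92
tool_pos: [350.7, 348.6, 330.8]
tcp_rot: [180.0, 0.0, 139.9]
ft_force: [0.9, -0.0, 0.3]
finger_gap: 84.9
grip_force: 0.0
```

Call:
apply_moves --pt "-41.2 -27.0 -0.7 0 0 0.1" --pt "-43.7 -22.7 -0.7 0 0 0.1" --pt "-45.8 -18.2 -0.7 0 0 0.1" --pt "-47.4 -13.6 -0.7 0 0 0.1" --pt "-48.5 -8.7 -0.7 0 0 0.099"

```text
time: 2.55
tool_pos: [421.7, 112.7, 333.8]
tcp_rot: [180.0, 0.0, 111.2]
ft_force: [1.0, -0.6, -0.3]
finger_gap: 84.9
grip_force: 0.0
```

Call:
apply_moves --pt "-49.1 -3.9 -0.8 0 0 0.1" --pt "-49.2 0.9 -0.7 0 0 0.099" --pt "-52.9 -5.0 0.8 0 0 0.039" --pt "-53.1 -3.0 0.8 0 0 0.039" --pt "-53.2 -0.9 0.8 0 0 0.04"

```text
time: 3.18
tool_pos: [462.7, -140.8, 332.8]
tcp_rot: [180.0, 0.0, 93.2]
ft_force: [0.4, 0.4, 0.3]
finger_gap: 85.0
grip_force: 0.0
```

Call:
apply_moves --pt "-53.1 1.2 0.9 0 0 0.039" --pt "-53.1 3.3 0.8 0 0 0.04" --pt "-52.9 5.5 0.9 0 0 0.039" --pt "0 0 15 0 0 0" --pt "0 0 15 0 0 0"

```text
time: 3.8
tool_pos: [475.4, -297.8, 299.0]
tcp_rot: [-180.0, -0.0, 86.5]
ft_force: [-0.2, -0.1, -0.2]
finger_gap: 85.2
grip_force: 0.0
```

Run:
```python
from plan import *
s=sense();print(s["joint_pos"].round(2),s["tool_pos"])
p,d=eyes.snapshot("wrist");cv2.imwrite("pics/wrist1.png",p[:,:,::-1])
R=Ro.from_euler("xyz",s["tcp_rot"],degrees=True)
W=R.apply(world("wrist",d,d>0))+s["tool_pos"]
n=np.hypot(W[:,0]-475,W[:,1]+298)<90
for lo,hi in((270,290),(200,212),(213,222)):
    a=W[n&(W[:,2]>lo)&(W[:,2]<hi)]
    if len(a)>5:print(lo,len(a),a.min(0).round(),a.max(0).round(),cv2.minAreaRect(a[:,:2].astype(np.float32)))
for k in("hook_grip","stand_fork","hook_collar"): print(k,[(np.round(r["xyz"]).tolist(),round(r["confidence"],2)) for r in models.place_of(k,"wrist")])
```

```text
[-3.732e+01  4.000e-01  8.566e+01  2.000e-02  9.398e+01 -3.380e+01] [ 475.40750896 -297.82414399  298.95540018]
270 1199 [ 461. -307.  270.] [ 489. -289.  284.] ((474.77362060546875, -298.05902099609375), (16.972097396850586, 27.90371322631836), 85.98755645751953)
200 1927 [ 446. -326.  200.] [ 531. -274.  212.] ((489.97918701171875, -301.2603759765625), (41.11315155029297, 83.21236419677734), 78.62774658203125)
213 331 [ 462. -316.  213.] [ 530. -290.  222.] ((497.0993347167969, -297.6338806152344), (16.3801326751709, 69.49057006835938), 68.20577239990234)
hook_grip [([474.0, -302.0, 244.0], 0.56)]
stand_fork [([285.0, -217.0, 201.0], 0.7)]
hook_collar [([474.0, -304.0, 204.0], 0.78), ([450.0, -296.0, 29.0], 0.73)]
```

View pics/wrist1.png

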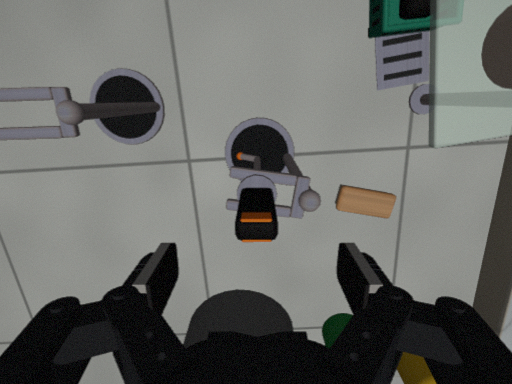

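The picture shows the handle end at (257,215), centred between the fingers, with the prongs running right to the post at ~(305,200). I'll descend and grip.

Call:
apply_moves --pt "0 0.6 20 0 0 0" --pt "0 0 20 0 0 0" --pt "0 0 20 0 0 0" --pt "0 0 13 0 0 0" --pt "0 0 0 0 0 0"

```text
time: 4.62
tool_pos: [475.4, -297.6, 225.2]
tcp_rot: [-179.9, -0.1, 86.5]
ft_force: [0.9, 0.7, 0.5]
finger_gap: 85.1
grip_force: 0.0
```

Call:
apply_moves --pt "0 0 0 0 0 0" --pt "0 0 0 0 0 0" --pt "0 0 0 0 0 0" --pt "0 0 0 0 0 0" --pt "0 0 0 0 0 0" --fingers 15 --grip_force 110

```text
time: 5.25
tool_pos: [476.4, -298.4, 227.9]
tcp_rot: [179.9, 0.0, 86.5]
ft_force: [-1.2, 0.2, 6.3]
finger_gap: 26.6
grip_force: 107.8
```

Call:
apply_moves --pt "0 0 0 0 0 0" --pt "0 0 0 0 0 0" --pt "0 0 -5 0 0 0" --pt "0 0 -20 0 0 0" --pt "0 0 -25 0 0 0"

```text
time: 5.88
tool_pos: [475.9, -297.8, 277.8]
tcp_rot: [-179.9, -0.0, 86.5]
ft_force: [0.1, -0.0, -0.6]
finger_gap: 26.5
grip_force: 107.9
```

Run:
```python
from plan import *
d=np.load("top0.npy");p=cv2.imread("pics/top0.png")[:,:,::-1][d>0].astype(int);P=world("top",d,d>0)
g=(p[:,1]>p[:,0]+18)&(P[:,0]>600)&(P[:,0]<645)&(abs(P[:,1]+70)<70)&(P[:,2]>50)&(P[:,2]<68)
b=P[g];k=np.polyfit(b[:,1],b[:,0],1);print(len(b),b[:,0].min(),b[:,0].max(),"rim x at -69",np.polyval(k,-69),"yaw",np.rad2deg(-k[0]))
s=sense();print(s["joint_pos"].round(2),s["tool_pos"])
save(*pose([476.1,-298,277],[180,0,86.5]))
plan([([406,-284,277],yaw(86.5),3),([425,-160,280],yaw(90,25),4),([454,-73,236],yaw(92,43),3)])
```

```text
65 630.2746487030901 642.3072800379782 rim x at -69 635.0210459070072 yaw 2.7555717484794666
[-37.27   0.69  87.54   0.    91.83 -33.78] [ 475.89998161 -297.82843472  277.84591812]
[[3.2, -23.6, 0.0, 0.0, 0.0, 0.0], [3.2, -23.6, 0.0, 0.0, 0.0, 0.0], [3.3, -23.6, 0.0, 0.0, 0.0, 0.0], [31.2, 2.8, -0.7, -0.109, 0.003, -0.015], [31.2, 3.4, -0.3, -0.109, 0.003, -0.015]]
[[31.1, 3.9, 0.1, -0.109, 0.004, -0.015], [31.1, 4.2, 0.7, -0.109, 0.003, -0.015], [29.0, 2.6, 17.4, -0.105, 0.007, -0.01], [28.9, 1.0, 17.8, -0.105, 0.006, -0.01], [28.7, -0.6, 17.9, -0.104, 0.007, -0.009]]
end [454. -73. 236.] [137.  -0.  92.]
```

Call:
apply_moves --pt "3.2 -23.6 0 0 0 0" --pt "3.2 -23.6 0 0 0 0" --pt "3.3 -23.6 0 0 0 0" --pt "31.2 2.8 -0.7 -0.109 0.003 -0.015" --pt "31.2 3.4 -0.3 -0.109 0.003 -0.015"

```text
time: 6.5
tool_pos: [415.9, -221.6, 280.0]
tcp_rot: [167.3, -0.1, 88.3]
ft_force: [-0.3, 0.0, -0.7]
finger_gap: 26.9
grip_force: 108.5
```

Call:
apply_moves --pt "31.1 3.9 0.1 -0.109 0.004 -0.015" --pt "31.1 4.2 0.7 -0.109 0.003 -0.015" --pt "29.0 2.6 17.4 -0.105 0.007 -0.01" --pt "28.9 1.0 17.8 -0.105 0.006 -0.01" --pt "28.7 -0.6 17.9 -0.104 0.007 -0.009"

```text
time: 7.12
tool_pos: [492.9, -89.6, 233.7]
tcp_rot: [138.5, -0.8, 92.7]
ft_force: [0.3, 0.4, -1.6]
finger_gap: 26.8
grip_force: 108.6
```

Run:
```python
from plan import *
from scipy.optimize import least_squares
s=sense();print(s["joint_pos"].round(2),s["tool_pos"].round(1),s["tcp_rot"].round(1))
for cam in("scene","top"):
    p,d=eyes.snapshot(cam);cv2.imwrite(f"pics/{cam}2.png",p[:,:,::-1]);np.save(f"{cam}2.npy",d)
    for n in("hook_tip","hook_bend","hook_grip"): print(cam,n,[(np.round(r["xyz"]).tolist(),round(r["confidence"],2)) for r in models.place_of(n,cam)])
t=s["tool_pos"]; R=Ro.from_euler("xyz",s["tcp_rot"],degrees=True)
# hook axes in tool: x_h = tool y, z_h = -tool z
f=lambda h: t+R.apply([-0*h[1],h[0],-19-h[2]])
print("expected tip",f((-24.7,0,-215.7)),"bend",f((0,0,-191)))
c=eyes.get_calibration("scene")
q=cv2.projectPoints(np.array([f((-24.7,0,-215.7)),f((0,0,-191)),f((0,0,0))]),cv2.Rodrigues(np.array(c["R"]))[0],np.array(c["t"],float),np.array(c["intrinsics"]),np.array(c["D"]))[0][:,0]
print("pixels tip bend grip",q.round())
im=cv2.imread("pics/scene2.png");x0,y0=q[0].astype(int);im=im[y0-80:y0+80,x0-100:x0+100];cv2.imwrite("pics/crop2.png",cv2.resize(im,None,fx=4,fy=3.7))
J=np.deg2rad(np.array([[7.5156,85.3287,87.26],[.4,85.66,93.98],[.69,87.54,91.83]]))
```

```text
[-33.51 -51.15 139.21  27.6   59.83 -43.03] [492.9 -89.6 233.7] [138.5  -0.8  92.7]
scene hook_tip []
scene hook_bend []
scene hook_grip [([435.0, 348.0, 83.0], 0.74), ([476.0, -88.0, 246.0], 0.51)]
top hook_tip [([603.0, -81.0, 69.0], 0.63)]
top hook_bend [([603.0, -80.0, 104.0], 0.48), ([642.0, 70.0, 300.0], 0.22)]
top hook_grip [([482.0, -92.0, 250.0], 0.55)]
expected tip [604.52132601 -81.92585181  70.1014868 ] bend [606.66282422 -82.34198065 104.96437282]
pixels tip bend grip [[248. 253.]
 [248. 248.]
 [225. 184.]]
```

```bash
cat > kin.py <<'E'
from plan import *
from scipy.optimize import least_squares
D=[([64.4934,7.5156,85.3287,0,87.26,-4.8946],[210.97,561.12,230.24]),([-37.32,.4,85.66,.02,93.98,-33.8],[475.41,-297.82,298.96]),
([-37.27,.69,87.54,0,91.83,-33.78],[475.9,-297.83,277.85]),([-33.51,-51.15,139.21,27.6,59.83,-43.03],[492.9,-89.6,233.7])]
z=lambda a:Ro.from_euler("z",a,degrees=True);y=lambda a:Ro.from_euler("y",a,degrees=True)
def fk(q,k):
    a,h,L1,e,L2,Lt=k
    A=z(q[0]);B=A*y(q[1]);C=B*y(q[2]);R=C*z(q[3])*y(q[4])*z(q[5]+K6)
    return A.apply([a,0,h])+B.apply([0,0,L1])+C.apply([e,0,L2])+R.apply([0,0,Lt]),R
K6=-90
R=fk(D[1][0],[0]*6)[1].as_euler("xyz",degrees=True)
fit=least_squares(lambda k:np.r_[np.concatenate([fk(q,k)[0]-p for q,p in D]),.01*(k-[0,400,400,0,400,300])],[0,400,400,0,400,300])
k=fit.x
LO=np.array([-169.43,-51.17,1.28,-76.62,0,-152.29]);HI=np.array([169.43,129.36,143.12,256.62,156.53,152.29])
def ik(p,Rt,q0):
    def f(q):
        P,R=fk(q,k);return np.r_[(P-p),300*(Rt.inv()*R).as_rotvec()]
    r=least_squares(f,np.clip(q0,LO+.1,HI-.1),bounds=(LO,HI));return r.x,np.abs(r.fun[:3]).max()+np.abs(r.fun[3:]).max()
E
python3 - <<'E'
from kin import *
print("K6",R,[fk(q,k)[1].as_euler("xyz",degrees=True).round(1) for q,p in D]);print(k.round(),[np.round(fk(q,k)[0]-p,1) for q,p in D])
def tcp(tip,a,th):
    Rr=yaw(a,th);return np.array(tip)-Rr.apply([0,-24.7,215.7-19]),Rr
q=np.array([-20,-40,130,10,60,-30.])
for a in (92,):
  for tip,th in (((604,-69,75),40),((654,-69,75),40),((654,-69,25),40),((640,-69,25),36),((600,-69,25),28),((560,-69,25),18),((525,-69,25),15),((485,-69,25),15),((485,-69,100),15)):
    p,Rr=tcp(tip,a,th);qq,err=ik(p,Rr,q);q=qq;print(a,tip,th,p.round(),qq.round(),round(err,1))
E
```

```text
K6 [ 1.79977860e+02  3.88321006e-02 -9.35186263e+01] [array([179.9,   0. , -20.6]), array([180. ,   0. , -93.5]), array([180. ,   0. , -93.5]), array([-138.5,    0.8,  -87.3])]
[  5. 452. 453. 151. 543. 492.] [array([ 46.6, -21.3,  -0. ]), array([-30.1, -41.5,  -0.4]), array([-32.4, -39.6,  -0.2]), array([-0.3, -0. ,  0.6])]
92 (604, -69, 75) 40 [497. -73. 242.] [  15.  -51.  140.  -25.   57. -152.] 94.9
92 (654, -69, 75) 40 [547. -73. 242.] [  12.  -43.  138.  -25.   48. -152.] 89.9
92 (654, -69, 25) 40 [547. -73. 192.] [   9.  -38.  141.  -25.   38. -152.] 81.6
92 (640, -69, 25) 36 [544. -72. 199.] [  10.  -36.  137.  -24.   44. -152.] 87.6
92 (600, -69, 25) 28 [530. -71. 210.] [  13.  -32.  130.  -23.   55. -152.] 99.0
92 (560, -69, 25) 18 [523. -70. 220.] [  14.  -24.  121.  -21.   66. -152.] 110.5
92 (525, -69, 25) 15 [498. -70. 221.] [  15.  -24.  120.  -20.   70. -152.] 113.7
92 (485, -69, 25) 15 [458. -70. 221.] [  17.  -31.  124.  -20.   73. -152.] 113.9
92 (485, -69, 100) 15 [458. -70. 296.] [  18.  -35.  118.  -20.   83. -152.] 120.7
```

```bash
sed -i 's/K6=-90/K6=90/; s/a,h,L1,e,L2,Lt=k/a,h,L1,e,L2,Lt,d,w=k/; s/A.apply(\[a,0,h\])/A.apply([a,d,h])/; s/R=C\*z(q\[3\])\*y(q\[4\])\*z(q\[5\]+K6)/E=C*z(q[3]);R=E*y(q[4])*z(q[5]+K6)/; s/return A.apply/return E.apply([w,0,0])+A.apply/; s/\[0\]\*6/[0]*8/; s/\[0,400,400,0,400,300\]/[0,400,400,0,400,300,50,0]/g' kin.py
cat > chk.py <<'E'
from kin import *
print(k.round(),[np.round(fk(q,k)[0]-p,1) for q,p in D],[fk(q,k)[1].as_euler("xyz",degrees=True).round(1) for q,p in D[2:]])
def tcp(tip,a,th):
    Rr=yaw(a,th);return np.array(tip)-Rr.apply([0,-24.7,215.7-19]),Rr
if __name__=="__main__":
  q=np.array(D[-1][0])
  for a in (92,):
   for tip,th in (((604,-69,75),40),((654,-69,75),40),((654,-69,25),40),((640,-69,25),36),((600,-69,25),28),((560,-69,25),18),((525,-69,25),15),((485,-69,25),15),((485,-69,100),15)):
    p,Rr=tcp(tip,a,th);qq,err=ik(p,Rr,q);q=qq;print(a,tip,th,p.round(),qq.round(),round(err,1))
E
python3 chk.py
```

```text
[  2. 317. 368.  60. 551. 364.  51.   1.] [array([-0. , -0. ,  0.1]), array([-0. , -0. , -0.1]), array([ 0.1,  0. , -0. ]), array([-0.,  0.,  0.])] [array([-180. ,   -0. ,   86.5]), array([138.5,  -0.8,  92.7])]
92 (604, -69, 75) 40 [497. -73. 242.] [-28. -51. 138.  22.  59. -35.] 0.0
92 (654, -69, 75) 40 [547. -73. 242.] [-24. -39. 131.  21.  52. -33.] 0.0
92 (654, -69, 25) 40 [547. -73. 192.] [-24. -36. 135.  23.  47. -36.] 0.0
92 (640, -69, 25) 36 [544. -72. 199.] [-22. -34. 131.  18.  51. -32.] 0.0
92 (600, -69, 25) 28 [530. -71. 210.] [-20. -30. 124.  12.  60. -26.] 0.0
92 (560, -69, 25) 18 [523. -70. 220.] [-17. -21. 115.   6.  70. -21.] 0.0
92 (525, -69, 25) 15 [498. -70. 221.] [-17. -23. 115.   5.  74. -20.] 0.0
92 (485, -69, 25) 15 [458. -70. 221.] [-19. -30. 120.   6.  76. -22.] 0.0
92 (485, -69, 100) 15 [458. -70. 296.] [-19. -31. 113.   5.  84. -21.] 0.0
```

Run:
```python
from chk import *
s=sense();save(s["tool_pos"],Ro.from_euler("xyz",s["tcp_rot"],degrees=True))
w=[(*tcp(t,92,th),n) for t,th,n in (((607,-69,77),41,2),((652,-69,77),41,4),((652,-69,26),40,4))]
plan(w)
```

```text
[  2. 317. 368.  60. 551. 364.  51.   1.] [array([-0. , -0. ,  0.1]), array([-0. , -0. , -0.1]), array([ 0.1,  0. , -0. ]), array([-0.,  0.,  0.])] [array([-180. ,   -0. ,   86.5]), array([138.5,  -0.8,  92.7])]
[[9.0, 3.6, -0.4, 0.004, -0.008, 0.0], [9.1, 3.5, -0.6, 0.005, -0.009, 0.0], [-0.4, 8.5, 7.4, 0.0, 0.0, 0.0], [-0.4, 8.5, 7.4, 0.0, 0.0, 0.0], [-0.4, 8.5, 7.4, 0.0, 0.0, 0.0]]
[[-0.4, 8.5, 7.3, 0.0, 0.0, 0.0], [0.0, -7.5, 9.7, 0.004, 0.0, 0.0], [0.0, -7.5, 9.8, 0.004, 0.0, 0.0], [0.0, -7.4, 9.8, 0.005, 0.0, 0.0], [0.0, -7.4, 9.9, 0.004, 0.0, 0.0]]
end [544.6 -72.8 192.5] [140.   0.  92.]
```

Call:
apply_moves --pt "9.0 3.6 -0.4 0.004 -0.008 0" --pt "9.1 3.5 -0.6 0.005 -0.009 0" --pt "-0.4 8.5 7.4 0 0 0" --pt "-0.4 8.5 7.4 0 0 0" --pt "-0.4 8.5 7.4 0 0 0"

```text
time: 8.15
tool_pos: [533.3, -73.5, 240.6]
tcp_rot: [139.2, -0.1, 92.0]
ft_force: [0.0, -0.9, -2.0]
finger_gap: 26.5
grip_force: 109.2
```

Call:
apply_moves --pt "-0.4 8.5 7.3 0 0 0" --pt "0 0 0 0 0 0" --pt "0 -7.5 9.7 0.004 0 0" --pt "0 0 0 0 0 0" --pt "0 0 0 0 0 0"

```text
time: 8.78
tool_pos: [544.2, -72.8, 226.7]
tcp_rot: [139.5, -0.1, 92.1]
ft_force: [-0.0, 0.6, -0.4]
finger_gap: 26.7
grip_force: 109.0
```

Run:
```python
from chk import *
s=sense();R=Ro.from_euler("xyz",s["tcp_rot"],degrees=True);t=s["tool_pos"]
tip=t+R.apply([0,-24.7,196.7]);print("tip",tip.round(1),s["ft_force"].round(1))
p,d=eyes.snapshot("scene")
for n in("hook_tip","hook_bend","basket_near_rim","basket"): print(n,[(np.round(r["xyz"]).tolist(),round(r["confidence"],2)) for r in models.place_of(n,"scene")])
cv2.imwrite("pics/scene3.png",cv2.resize(p[220:330,160:360,::-1],None,fx=4,fy=4,interpolation=cv2.INTER_CUBIC))
c=eyes.get_calibration("scene");print(cv2.projectPoints(np.array([tip,[635,-69,60]]),cv2.Rodrigues(np.array(c["R"]))[0],np.array(c["t"],float),np.array(c["intrinsics"]),np.array(c["D"]))[0][:,0].round())
```

```text
[  2. 317. 368.  60. 551. 364.  51.   1.] [array([-0. , -0. ,  0.1]), array([-0. , -0. , -0.1]), array([ 0.1,  0. , -0. ]), array([-0.,  0.,  0.])] [array([-180. ,   -0. ,   86.5]), array([138.5,  -0.8,  92.7])]
tip [653.2 -68.5  61.1] [-0.   0.6 -0.4]
hook_tip []
hook_bend []
basket_near_rim []
basket [([684.0, -68.0, -0.0], 0.66)]
[[260. 267.]
 [257. 262.]]
```

View pics/scene3.png

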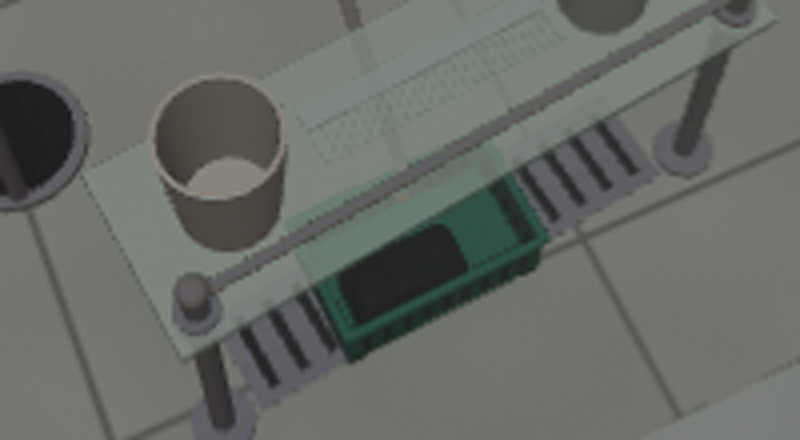

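The picture shows the basket level and unmoved, stone at crop (400,275), and the rod's tip faintly visible through the glass at ~(400,190). Wrist force is zero with the ball already below rim top. I'll lower the rest of the way.

Call:
apply_moves --pt "0 -7.5 9.8 0.004 0 0" --pt "0 -7.4 9.8 0.005 0 0" --pt "0 -7.4 9.9 0.004 0 0" --pt "0 0 0 0 0 0" --pt "0 0 0 0 0 0"

```text
time: 9.65
tool_pos: [546.6, -72.6, 190.0]
tcp_rot: [140.2, -0.1, 92.1]
ft_force: [-0.2, 0.7, -1.6]
finger_gap: 26.8
grip_force: 109.1
```

Run:
```python
from chk import *
s=sense();R=Ro.from_euler("xyz",s["tcp_rot"],degrees=True);t=s["tool_pos"]
tip=t+R.apply([0,-24.7,196.7]);print("tip",tip.round(1),s["ft_force"].round(1),s["joint_pos"].round(1))
T=[((640,-69,25),37,3),((622,-69,25),33,3),((604,-69.5,25),29,3),((583,-70,25),25,3),((562,-70,25),20,3),((541,-70.5,25),16,3),((520,-71,25),15,3),((502,-71.5,25),15,3),((487,-72,25),15,3),((484.5,-72,25),15,3)]
plan([(*tcp(a,92,b),n) for a,b,n in T])
```

```text
[  2. 317. 368.  60. 551. 364.  51.   1.] [array([-0. , -0. ,  0.1]), array([-0. , -0. , -0.1]), array([ 0.1,  0. , -0. ]), array([-0.,  0.,  0.])] [array([-180. ,   -0. ,   86.5]), array([138.5,  -0.8,  92.7])]
tip [653.5 -68.3  23.1] [-0.2  0.7 -1.6] [-23.7 -36.1 135.   22.7  46.6 -36.3]
[[0.1, 0.1, -1.8, 0.017, 0.0, 0.0], [0.2, 0.1, -1.8, 0.018, 0.0, 0.0], [0.1, 0.1, -1.8, 0.017, 0.0, 0.0], [0.2, -0.2, -2.9, 0.023, 0.0, 0.0], [0.2, -0.3, -2.9, 0.024, 0.0, 0.0]]
[[0.3, -0.4, -2.8, 0.023, 0.0, 0.0], [0.0, -0.5, -2.5, 0.023, 0.0, 0.0], [0.0, -0.5, -2.6, 0.024, 0.0, 0.0], [0.1, -0.6, -2.5, 0.023, 0.0, 0.0], [0.1, -1.6, -2.7, 0.023, 0.0, 0.0]]
[[0.1, -1.6, -2.6, 0.023, 0.0, 0.0], [0.0, -1.7, -2.6, 0.024, 0.0, 0.0], [0.3, -0.6, -2.0, 0.029, 0.0, 0.0], [0.2, -0.7, -1.9, 0.029, 0.0, 0.0], [0.3, -0.8, -2.0, 0.029, 0.0, 0.0]]
[[0.1, -2.0, -1.7, 0.023, 0.0, 0.0], [0.0, -2.1, -1.6, 0.023, 0.0, 0.0], [0.1, -2.1, -1.5, 0.024, 0.0, 0.0], [0.1, -5.6, -1.8, 0.006, 0.0, 0.0], [0.1, -5.6, -1.7, 0.006, 0.0, 0.0]]
[[0.0, -5.6, -1.7, 0.005, 0.0, 0.0], [0.1, -5.8, -1.6, 0.0, 0.0, 0.0], [0.0, -5.8, -1.6, 0.0, 0.0, 0.0], [0.1, -5.8, -1.5, 0.0, 0.0, 0.0], [0.0, -4.8, -1.3, 0.0, 0.0, 0.0]]
[[0.0, -4.8, -1.3, 0.0, 0.0, 0.0], [0.0, -4.9, -1.3, 0.0, 0.0, 0.0], [0.0, -0.8, -0.2, 0.0, 0.0, 0.0], [0.0, -0.8, -0.2, 0.0, 0.0, 0.0], [0.1, -0.8, -0.2, 0.0, 0.0, 0.0]]
end [457.5 -72.9 221.3] [165.   0.  92.]
```

Call:
apply_moves --pt "0.1 0.1 -1.8 0.017 0 0" --pt "0.2 0.1 -1.8 0.018 0 0" --pt "0.1 0.1 -1.8 0.017 0 0" --pt "0.2 -0.2 -2.9 0.023 0 0" --pt "0.2 -0.3 -2.9 0.024 0 0"

```text
time: 10.28
tool_pos: [539.7, -72.2, 199.5]
tcp_rot: [145.9, -0.1, 92.1]
ft_force: [2.1, -0.3, -2.3]
finger_gap: 26.9
grip_force: 109.1
```

Call:
apply_moves --pt "0.3 -0.4 -2.8 0.023 0 0" --pt "0 -0.5 -2.5 0.023 0 0" --pt "0 -0.5 -2.6 0.024 0 0" --pt "0.1 -0.6 -2.5 0.023 0 0" --pt "0.1 -1.6 -2.7 0.023 0 0"

```text
time: 10.9
tool_pos: [529.4, -71.9, 208.0]
tcp_rot: [152.6, -0.1, 92.1]
ft_force: [1.1, 0.4, -1.4]
finger_gap: 26.6
grip_force: 109.5
```

```bash
cat > look.py <<'E'
from chk import *
import sys
s=sense();R=Ro.from_euler("xyz",s["tcp_rot"],degrees=True);t=s["tool_pos"]
tip=t+R.apply([0,-24.7,196.7]);print("tip",tip.round(1),s["ft_force"].round(1))
for cam in("scene","top"):
    p,d=eyes.snapshot(cam);np.save(f"{cam}_{sys.argv[1]}.npy",d);cv2.imwrite(f"pics/{cam}_{sys.argv[1]}.png",p[:,:,::-1])
    for n in("hook_tip","basket","basket_near_rim","basket_far_left","basket_far_right","pumice_center"): print(cam,n,[(np.round(r["xyz"]).tolist(),round(r["confidence"],2)) for r in models.place_of(n,cam)])
E
python3 look.py a
```

```text
[  2. 317. 368.  60. 551. 364.  51.   1.] [array([-0. , -0. ,  0.1]), array([-0. , -0. , -0.1]), array([ 0.1,  0. , -0. ]), array([-0.,  0.,  0.])] [array([-180. ,   -0. ,   86.5]), array([138.5,  -0.8,  92.7])]
tip [597.8 -69.   22. ] [ 1.1  0.4 -1.4]
scene hook_tip []
scene basket [([635.0, -69.0, 2.0], 0.53)]
scene basket_near_rim []
scene basket_far_left [([672.0, 14.0, 31.0], 0.51)]
scene basket_far_right [([679.0, -146.0, 28.0], 0.49)]
scene pumice_center []
top hook_tip [([597.0, -64.0, 25.0], 0.55), ([681.0, 11.0, 32.0], 0.33)]
top basket [([632.0, -67.0, -5.0], 0.66)]
top basket_near_rim [([586.0, -71.0, 57.0], 0.89), ([594.0, -64.0, 25.0], 0.17)]
top basket_far_left [([680.0, 15.0, 33.0], 0.96)]
top basket_far_right [([682.0, -147.0, 32.0], 0.91)]
top pumice_center [([645.0, -82.0, 27.0], 0.75)]
```

The basket follows the hook: it has come out about 50 mm, level. I'll keep pulling.

Call:
apply_moves --pt "0.1 -1.6 -2.6 0.023 0 0" --pt "0 -1.7 -2.6 0.024 0 0" --pt "0.3 -0.6 -2.0 0.029 0 0" --pt "0.2 -0.7 -1.9 0.029 0 0" --pt "0.3 -0.8 -2.0 0.029 0 0"

```text
time: 12.22
tool_pos: [520.1, -71.4, 216.1]
tcp_rot: [160.3, -0.1, 92.1]
ft_force: [1.9, 0.4, -1.8]
finger_gap: 26.8
grip_force: 109.6
```

Call:
apply_moves --pt "0.1 -2.0 -1.7 0.023 0 0" --pt "0 -2.1 -1.6 0.023 0 0" --pt "0.1 -2.1 -1.5 0.024 0 0" --pt "0.1 -5.6 -1.8 0.006 0 0" --pt "0.1 -5.6 -1.7 0.006 0 0"

```text
time: 12.85
tool_pos: [500.7, -71.8, 218.9]
tcp_rot: [164.9, -0.1, 92.1]
ft_force: [0.5, 0.3, -1.1]
finger_gap: 26.8
grip_force: 109.2
```

Call:
apply_moves --pt "0 -5.6 -1.7 0.005 0 0" --pt "0.1 -5.8 -1.6 0 0 0" --pt "0 -5.8 -1.6 0 0 0" --pt "0.1 -5.8 -1.5 0 0 0" --pt "0 -4.8 -1.3 0 0 0"

```text
time: 13.48
tool_pos: [471.6, -72.6, 219.1]
tcp_rot: [165.2, -0.1, 92.1]
ft_force: [1.4, 0.3, -1.6]
finger_gap: 26.6
grip_force: 109.2
```

Call:
apply_moves --pt "0 -4.8 -1.3 0 0 0" --pt "0 -4.9 -1.3 0 0 0" --pt "0 -0.8 -0.2 0 0 0" --pt "0 -0.8 -0.2 0 0 0" --pt "0.1 -0.8 -0.2 0 0 0"

```text
time: 14.1
tool_pos: [459.6, -72.9, 219.1]
tcp_rot: [165.2, -0.1, 92.1]
ft_force: [1.6, 0.5, -1.4]
finger_gap: 26.8
grip_force: 109.1
```

```bash
python3 look.py b
```

```text
[  2. 317. 368.  60. 551. 364.  51.   1.] [array([-0. , -0. ,  0.1]), array([-0. , -0. , -0.1]), array([ 0.1,  0. , -0. ]), array([-0.,  0.,  0.])] [array([-180. ,   -0. ,   86.5]), array([138.5,  -0.8,  92.7])]
tip [486.  -71.5  22.6] [ 1.6  0.5 -1.4]
scene hook_tip [([489.0, -66.0, 23.0], 0.63), ([651.0, -47.0, 217.0], 0.15)]
scene basket [([522.0, -74.0, 1.0], 0.83), ([652.0, -48.0, 216.0], 0.6)]
scene basket_near_rim [([473.0, -76.0, 62.0], 0.82)]
scene basket_far_left []
scene basket_far_right []
scene pumice_center [([532.0, -95.0, 25.0], 0.37)]
top hook_tip []
top basket [([522.0, -69.0, -1.0], 0.84), ([565.0, 11.0, 34.0], 0.64)]
top basket_near_rim [([476.0, -76.0, 56.0], 0.95)]
top basket_far_left [([563.0, 11.0, 31.0], 0.78)]
top basket_far_right [([572.0, -147.0, 32.0], 0.72), ([536.0, -88.0, 26.0], 0.57), ([567.0, 12.0, 31.0], 0.29)]
top pumice_center [([538.0, -85.0, 24.0], 0.7)]
```

View pics/top_b.png

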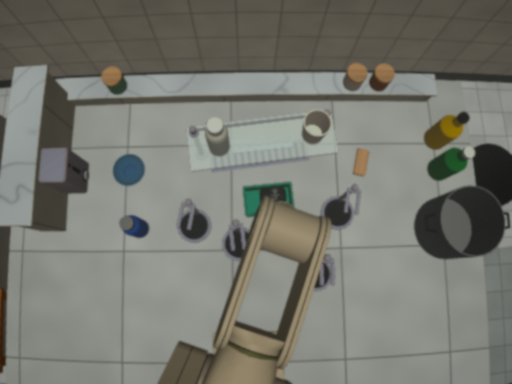

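The picture shows the whole green basket in front of the shelf at ~(268,197), and the stand and bystanders unchanged. Next I'll unhook and return the hook.

Run:
```python
from chk import *
s=sense();save(s["tool_pos"],Ro.from_euler("xyz",s["tcp_rot"],degrees=True))
plan([(*tcp((495,-71.5,24),92,15),2),(*tcp((495,-71.5,60),92,15),2),(*tcp((493,-71.5,115),92,15),2),([450,-150,300],yaw(90,8),3),([408,-284,282],yaw(86.5),4),([406,-284,277],yaw(86.5),2)])
plan([([476.1,-298,277],yaw(86.5),5)])
```

```text
[  2. 317. 368.  60. 551. 364.  51.   1.] [array([-0. , -0. ,  0.1]), array([-0. , -0. , -0.1]), array([ 0.1,  0. , -0. ]), array([-0.,  0.,  0.])] [array([-180. ,   -0. ,   86.5]), array([138.5,  -0.8,  92.7])]
[[0.1, 4.2, 0.5, -0.001, -0.001, 0.0], [0.1, 4.3, 0.4, -0.002, -0.002, 0.001], [0.0, 4.6, -17.4, 0.0, 0.0, 0.0], [0.0, 4.7, -17.3, 0.0, 0.0, 0.0], [0.0, 6.1, -26.8, 0.0, 0.0, 0.0]]
[[0.1, 6.2, -26.9, 0.0, 0.0, 0.0], [-25.7, -7.0, 2.1, 0.041, -0.002, 0.011], [-25.7, -6.6, 2.4, 0.041, -0.002, 0.011], [-25.8, -6.2, 2.7, 0.04, -0.003, 0.012], [-33.5, -11.0, 3.0, 0.035, -0.001, 0.015]]
[[-33.7, -10.4, 3.4, 0.035, -0.001, 0.015], [-33.8, -9.8, 3.8, 0.035, -0.001, 0.015], [-33.9, -9.1, 4.2, 0.035, -0.001, 0.016], [-0.1, -1.0, 2.5, 0.0, 0.0, 0.0], [0.0, -1.0, 2.5, 0.0, 0.0, 0.0]]
end [ 406. -284.  277.] [-180.     0.    86.5]
[[-1.9, 14.2, 0.0, 0.0, 0.0, 0.0], [-2.0, 14.2, 0.0, 0.0, 0.0, 0.0], [-1.9, 14.1, 0.0, 0.0, 0.0, 0.0], [-2.0, 14.2, 0.0, 0.0, 0.0, 0.0], [-1.9, 14.1, 0.0, 0.0, 0.0, 0.0]]
end [ 476.1 -298.   277. ] [-180.     0.    86.5]
```

Call:
apply_moves --pt "0.1 4.2 0.5 -0.001 -0.001 0" --pt "0.1 4.3 0.4 -0.002 -0.002 0.001" --pt "0 4.6 -17.4 0 0 0" --pt "0 4.7 -17.3 0 0 0" --pt "0 6.1 -26.8 0 0 0"

```text
time: 15.42
tool_pos: [466.8, -72.4, 285.4]
tcp_rot: [165.0, 0.0, 92.0]
ft_force: [0.4, 0.4, -1.1]
finger_gap: 26.7
grip_force: 108.8
```

Call:
apply_moves --pt "0.1 6.2 -26.9 0 0 0" --pt "-25.7 -7.0 2.1 0.041 -0.002 0.011" --pt "-25.7 -6.6 2.4 0.041 -0.002 0.011" --pt "-25.8 -6.2 2.7 0.04 -0.003 0.012" --pt "-33.5 -11.0 3.0 0.035 -0.001 0.015"

```text
time: 16.05
tool_pos: [440.0, -184.3, 297.5]
tcp_rot: [173.9, 0.0, 89.1]
ft_force: [0.8, -0.1, -1.3]
finger_gap: 26.8
grip_force: 109.1
```

Call:
apply_moves --pt "-33.7 -10.4 3.4 0.035 -0.001 0.015" --pt "-33.8 -9.8 3.8 0.035 -0.001 0.015" --pt "-33.9 -9.1 4.2 0.035 -0.001 0.016" --pt "-0.1 -1.0 2.5 0 0 0" --pt "0 -1.0 2.5 0 0 0"

```text
time: 16.68
tool_pos: [406.4, -283.9, 277.9]
tcp_rot: [179.9, 0.0, 86.5]
ft_force: [0.6, -0.1, -1.5]
finger_gap: 27.0
grip_force: 109.2
```

Run:
```python
from chk import *
s=sense();R=Ro.from_euler("xyz",s["tcp_rot"],degrees=True);t=s["tool_pos"]
print(t.round(1),s["tcp_rot"].round(1),"tip",(t+R.apply([0,-24.7,196.7])).round(1))
for cam in("scene","top","wrist"):
    p,d=eyes.snapshot(cam)
    if cam=="wrist":cv2.imwrite("pics/wrist4.png",p[:,:,::-1])
    for n in("hook_tip","hook_collar","basket","stand_fork"): print(cam,n,[(np.round(r["xyz"]).tolist(),round(r["confidence"],2)) for r in models.place_of(n,cam)])
```

```text
[  2. 317. 368.  60. 551. 364.  51.   1.] [array([-0. , -0. ,  0.1]), array([-0. , -0. , -0.1]), array([ 0.1,  0. , -0. ]), array([-0.,  0.,  0.])] [array([-180. ,   -0. ,   86.5]), array([138.5,  -0.8,  92.7])]
[ 406.4 -283.9  277.9] [179.9   0.   86.5] tip [ 382.  -282.5   81.2]
scene hook_tip [([437.0, 348.0, 82.0], 0.73)]
scene hook_collar [([407.0, -281.0, 255.0], 0.55)]
scene basket [([519.0, -73.0, 2.0], 0.62)]
scene stand_fork [([285.0, -221.0, 203.0], 0.9), ([386.0, 23.0, 209.0], 0.66), ([444.0, 163.0, 204.0], 0.57), ([481.0, -298.0, 204.0], 0.56), ([643.0, 72.0, 302.0], 0.31)]
top hook_tip []
top hook_collar []
top basket [([564.0, 14.0, 31.0], 0.27)]
top stand_fork [([481.0, -302.0, 205.0], 0.97), ([443.0, 172.0, 201.0], 0.94), ([386.0, 24.0, 209.0], 0.88), ([282.0, -219.0, 203.0], 0.51)]
wrist hook_tip [([381.0, -280.0, 82.0], 0.64), ([477.0, -301.0, 204.0], 0.46)]
wrist hook_collar [([408.0, -288.0, 256.0], 0.66)]
wrist basket []
wrist stand_fork [([286.0, -218.0, 202.0], 0.7), ([476.0, -301.0, 203.0], 0.58), ([383.0, -278.0, 79.0], 0.28)]
```

View pics/wrist4.png

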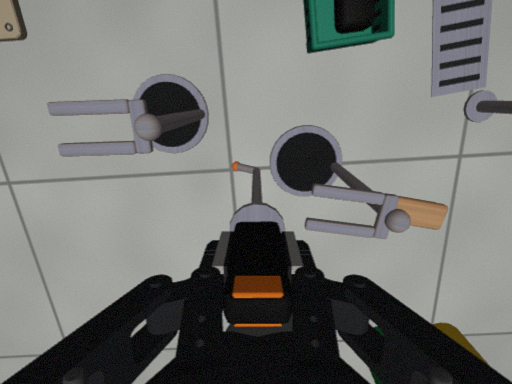

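The picture shows the hook straight in the grip, with its tip at (236,167) and the fork mouth open towards it at ~(310,210). I'll go in along the fork, lower and release.

Call:
apply_moves --pt "-1.9 14.3 0 0 0 0" --pt "-2 14.3 0 0 0 0" --pt "-1.9 14.3 0 0 0 0" --pt "-2 14.3 0 0 0 0" --pt "-1.9 14.3 0 0 0 0"

```text
time: 18.05
tool_pos: [477.9, -298.1, 276.7]
tcp_rot: [-180.0, -0.0, 86.5]
ft_force: [-0.4, 0.3, -0.7]
finger_gap: 27.3
grip_force: 109.2
```

Call:
apply_moves --pt "0 0 0 0 0 0" --pt "0 0 16 0 0 0" --pt "0 0 16 0 0 0" --pt "0 0 10 0 0 0" --pt "0 0 6 0 0 0"

```text
time: 18.68
tool_pos: [476.2, -297.7, 227.8]
tcp_rot: [-179.9, -0.0, 86.5]
ft_force: [-7.9, 5.9, 38.8]
finger_gap: 26.9
grip_force: 114.2
```

Call:
apply_moves --pt "0 0 2 0 0 0" --pt "0 0 0 0 0 0" --pt "0 0 0 0 0 0" --pt "0 0 0 0 0 0" --pt "0 0 0 0 0 0"

```text
time: 19.3
tool_pos: [476.8, -298.2, 227.9]
tcp_rot: [180.0, 0.0, 86.5]
ft_force: [-3.3, 2.4, 6.1]
finger_gap: 26.7
grip_force: 109.8
```

Call:
apply_moves --pt "0 0 0 0 0 0" --pt "0 0 0 0 0 0" --pt "0 0 0 0 0 0" --pt "0 0 0 0 0 0" --pt "0 0 0 0 0 0" --fingers 85 --grip_force 20

```text
time: 19.92
tool_pos: [476.8, -298.0, 226.9]
tcp_rot: [-180.0, 0.0, 86.5]
ft_force: [-0.3, -0.9, 0.4]
finger_gap: 85.1
grip_force: 0.0
```

Call:
apply_moves --pt "0 0 -10 0 0 0" --pt "0 0 -20 0 0 0" --pt "0 0 -30 0 0 0" --pt "0 0 -40 0 0 0" --pt "0 0 -30 0 0 0"

```text
time: 20.55
tool_pos: [477.2, -298.2, 361.0]
tcp_rot: [179.8, 0.1, 86.5]
ft_force: [-0.7, -0.5, 0.3]
finger_gap: 84.9
grip_force: 0.0
```

Run:
```python
from chk import *
print(sense()["tool_pos"])
p,d=eyes.snapshot("wrist");cv2.imwrite("pics/wrist5.png",p[:,:,::-1])
for cam in("wrist","scene"):
    if cam=="scene":eyes.snapshot(cam)
    for n in("hook_tip","hook_collar","hook_grip","basket","stand_fork"): print(cam,n,[(np.round(r["xyz"]).tolist(),round(r["confidence"],2)) for r in models.place_of(n,cam)])
```

```text
[  2. 317. 368.  60. 551. 364.  51.   1.] [array([-0. , -0. ,  0.1]), array([-0. , -0. , -0.1]), array([ 0.1,  0. , -0. ]), array([-0.,  0.,  0.])] [array([-180. ,   -0. ,   86.5]), array([138.5,  -0.8,  92.7])]
[ 477.15585706 -298.23314171  361.01124042]
wrist hook_tip [([480.0, -301.0, 55.0], 0.7), ([457.0, -293.0, 29.0], 0.69)]
wrist hook_collar [([479.0, -302.0, 204.0], 0.77), ([455.0, -295.0, 29.0], 0.69)]
wrist hook_grip [([478.0, -299.0, 247.0], 0.81)]
wrist basket []
wrist stand_fork [([480.0, -300.0, 206.0], 0.65), ([283.0, -217.0, 201.0], 0.58)]
scene hook_tip [([454.0, -294.0, 28.0], 0.61)]
scene hook_collar [([480.0, -298.0, 205.0], 0.75)]
scene hook_grip [([474.0, -299.0, 244.0], 0.79)]
scene basket [([523.0, -73.0, -0.0], 0.77)]
scene stand_fork [([387.0, 26.0, 208.0], 0.86), ([446.0, 167.0, 203.0], 0.85), ([482.0, -297.0, 202.0], 0.75), ([284.0, -219.0, 203.0], 0.67), ([475.0, -298.0, 206.0], 0.18)]
```

View pics/wrist5.png

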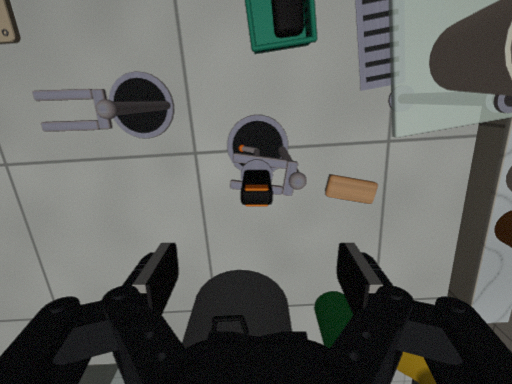

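The hook hangs upright in the fork at ~(257,187), released. The basket with the stone stands in front of the shelf at ~(282,22). I'll hand in.

```bash
python3 -c "
from bench import job
print(job.hand_in())"
```

```text
the job is handed in; nothing more can be done
None
```

I handed the job in at about 21 s; the final pictures show the basket level in front of the shelf with the stone in it, and the hook hanging upright and released in its stand. The hand-in call returned no verdict.

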